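# Push the sign plate out over the end of the desk shelf

## Robot

A 7-joint arm with a two-finger parallel gripper is mounted at the origin on the work surface. World frame = base frame: x ahead of the robot, y to its left, z up, the work surface at z = 0. Lengths are in m, angles in rad, forces in N, time in s.
With the tool pointing down it reaches from about 0.4 to 0.85 m from the base axis. Payload 10.4 kg.
Tool frame: the origin (TCP) lies at the very end of the fingers, on their centre line; the grasp point (between the pads) lies 19 mm behind it; z points along the fingers, y is the direction in which the jaws open and shut (so a half turn about z gives the same grasp; the last joint's range is limited). The gripper opens to 87 mm and grips with 3 to 60 N. Pads are 19 mm wide; open, the fingers measure 117 mm over their backs; the gripper's body (75 mm by 190 mm) begins 51 mm behind the grasp point.
Start: joints at [1.222, 0.332, -0.065, 1.46, 0.022, 1.35, -0.088], TCP at [0.2, -0.592, 0.223] pointing down, gripper open.
Joint ranges: [-2.6, 2.6], [-0.5, 2.12], [-1.47, 1.34], [0.16, 2.42], [-1.27, 4.41], [0.06, 2.06], [-2.6, 2.6]. Speed limits (rad/s): [2.22, 2.22, 2.79, 2.79, 3.14, 3.14, 3.14].

## Interface

Orientations are given as a unit quaternion [x, y, z, w].
In Python, from bench import read_state, imaging, r gives the robot as it stands. The module is installed in compiled form; this text tells all that it offers.
- The arm moves only by the tool move_arm, never from a script. Its argument "series" is a list of rows, each a list of 4 numbers: the shift along the tool's x, y, z in m, then the turn about the tool's z in rad. In form: [[x, y, z, roll], ...]. A call has 1 to 20 rows; each row is the pose to reach, as a shift and turn from the pose commanded when the call began, along the tool's axes at that moment; what a row does not reach only later rows make up. A row lasts 1/10 s, in which the tool goes at most 50 mm and 8.59 degrees, less where a joint would pass 70% of its speed; a pose out of reach is approached as far as the arm can. A call with a gripper value outside its range is refused whole. "claw" is the gripper's target within -1 to 1 (fully open at 1, half-way at 0, shut at -1), set as the call begins (left out, the last holds). The fingers move at their own pace and stop on an object; "newtons" is the grip in N (left out, the last holds). Time passes only in rows, so rows that repeat a pose let the fingers close. It gives the time, the measured TCP pose, the force and the opening at its end, in the units of the state.
- read_state(): the state, without advancing time (a new reading comes with each control period).
- imaging.camera(name): name is "scene" or "top"; returns (picture, depth): 400x640x3 uint8, red, green, blue; 400x640 float32, m along the optical axis (not along the pixel's ray), 0 where there is no reading.
- imaging.get_calibration(name): a dict with "camera_matrix" (3x3 intrinsics, pixels), "R" (3x3) and "t" (3): a world point X has camera coordinates R X + t. Camera axes: x right, y down, z forward; pixel columns grow to the right and rows downward; lengths in m; the calibration is good to about 2 mm. A picture is of the moment at which its call begins. get_calibration takes no time and is no camera call.
- r.close_job(): hands the job in, once; it reports no verdict.
The state is a dict: "time": time; "joint_positions": joint angles; "joint_vel": joint speeds; "joint_torque": joint torques, N m; "ee_pos": TCP position; "eef_rot": TCP orientation; "ft_force": force on the tool from outside, world axes, zero at the start; "torque": the same for the moment, N m; "width": finger opening in m.
Only numpy, scipy, OpenCV 4.12 (cv2) and the standard library are available. Lean on these libraries where they do the work, as an engineer would, in place of code of your own. Each camera call takes 0.05 s, during which the arm holds its last target.

## Task

The blank metal sign plate lies flat on the low desk shelf and there is no edge to get hold of. With your fingertips push it along the shelf towards the shelf's free end (the end away from the pot and the pen cup) until about 45 mm of it sticks out past that end, so that I can take it from below, and leave it lying flat and straight along the shelf. Only push it, do not lift it, and do not disturb the succulent pot, the pen cup, the stapler or the mouse.

Things in the scene. Friction and masses are not known exactly. Their poses are not given: they have to be found in the camera images.
- free_end (a point): Middle of the free end's top edge of the fixed wooden desk shelf, on its top surface (90 mm above the desk); free end at the robot's left. y: along the shelf, outward past this end; x: towards the far long edge; z up. Shelf 600 mm long (y 0 to -600), 240 deep (x -120 to 120), board 18 thick on steel legs. A lip 10 high, 10 thick lines the far long edge only.
- plate_center (a point): Centre of the loose blank aluminium sign plate (a screw hole near each end), half-way up its thickness: 200 mm long (its y axis) by 100 wide (x) by 6 thick, about 0.3 kg; 3 mm above the shelf top when flat. It starts flat, wholly on the shelf, a little askew, its y axis roughly towards the free end. Sliding it takes about 1 to 4 N.
- pot: Succulent in a white bellied pot, 74 mm across, about 110 mm high with its leaves, loose on the shelf near the end opposite the free end. Origin at the centre of its underside.
- pencup: Dark metal pen cup, 72 mm across, 98 mm high, pens up to about 155 mm, loose on the shelf beside the pot. Origin at the centre of its underside.
- stapler: Grey stapler, 140 mm long (y) by 36 mm wide, about 60 mm high, loose on the desk beyond the free end. Origin at the centre of its underside.
- mouse: White computer mouse, 110 by 62 by 34 mm, loose on a thin brown pad on the desk at the robot's right. Origin at the centre of its underside.
Not all that is in view belongs to the job. Of the things like the part that bears plate_center, leave any that is brown; of the rest the smaller one is meant.

How it is judged:
By the outcome, as a careful person would: the job done as asked, in the order asked, and still so for the second after the job is handed in, with the robot touching nothing.
It also fails if it takes over 38 s, if anything falls off the work surface, if the arm or the gripper's body presses on something with over 40 N, if the wrist force passes 120 N, or if a joint passes its speed limit or range.

## Working session

There is one attempt and no reset: what is moved stays moved. The work goes in short steps, Python scripts to look and compute and a tool call to move; the robot and the scene stay as the last step left them, time stands still between calls to the robot, and variables do not carry over. Pictures are saved under pics/ and viewed, and the job is handed in when it is done.

Besides the shell and the picture viewer there is one more tool, called after ">>>" by a JSON object that holds its "op" and its "data". move_arm: Moves the arm, as the interface text tells. Its arguments: {"type":"object","properties":{"series":{"type":"array","items":{"type":"array","items":{"type":"number"}}},"claw":{"type":"number"},"newtons":{"type":"number"}},"required":["series"]}

```bash
mkdir -p pics; python3 - <<'E'
from bench import read_state, imaging, r
import cv2,numpy as np
for n in("scene","top"):
    p,d=imaging.camera(n); c=imaging.get_calibration(n)
    np.savez(f"{n}0.npz",p=p,d=d,K=c["camera_matrix"],R=c["R"],t=c["t"])
    cv2.imwrite(f"pics/{n}0.png",p[:,:,::-1])
s=read_state(); print(s["time"],s["ee_pos"],s["eef_rot"],s["ft_force"],s["width"])
E
```

```text
0.1 [ 0.19991    -0.59178988  0.22183597] [ 9.86761278e-01  1.62178179e-01 -1.44611111e-04 -6.30426076e-04] [ 0.21641846  0.16477271 -0.93672485] 0.08714773516536883
```

View pics/scene0.png

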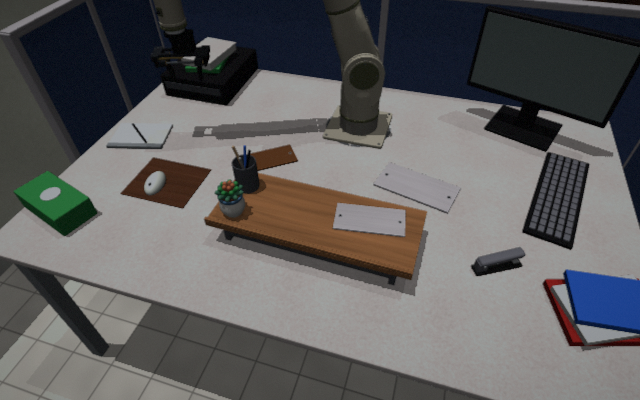

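View pics/top0.png

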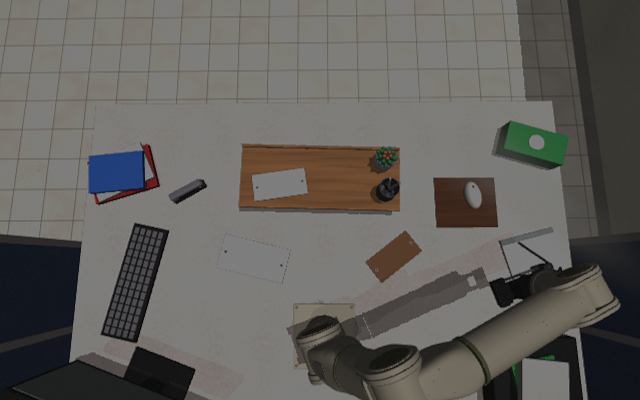

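The candidates in the top view are the grey plate on the shelf (279,184), a larger grey plate on the desk (254,258) and a brown plate on the desk (393,256). I choose the one on the shelf because it is not brown, is the smaller of the two grey ones and lies on the shelf. Next I'll measure it and check it in a crop.

```bash
cat > h.py <<'E'
import numpy as np,cv2
def cloud(f):
    z=np.load(f); p,d,K,R,t=[z[k] for k in("p","d","K","R","t")]
    v,u=np.mgrid[0:400,0:640]
    c=np.stack([(u-K[0,2])/K[0,0]*d,(v-K[1,2])/K[1,1]*d,d],-1)
    return p,d,(c-t)@R
def ray(f,u,v,h):
    z=np.load(f);K,R,t=z["K"],z["R"],z["t"]
    o=-R.T@t; w=R.T@np.linalg.inv(K)@np.array([u,v,1.]); return o+w*(h-o[2])/w[2]
def rect(f,zt=.096,lo=(.4,-.3),hi=(.8,.5)):
    p,d,W=cloud(f)
    hsv=cv2.cvtColor(p,cv2.COLOR_RGB2HSV)
    m=(hsv[...,1]<50)&(hsv[...,2]>70)&(abs(W[...,2]-zt)<.012)&(d>0)
    m&=(W[...,0]>lo[0])&(W[...,0]<hi[0])&(W[...,1]>lo[1])&(W[...,1]<hi[1])
    n,l,s,c=cv2.connectedComponentsWithStats(m.astype(np.uint8))
    k=1+np.argmax(s[1:,4]); cs,_=cv2.findContours((l==k).astype(np.uint8),0,2)
    q=cs[0].reshape(-1,2); P=np.array([ray(f,u,v,zt)[:2] for u,v in q],np.float32)
    return cv2.minAreaRect(P),s[k],W[l==k][:,2].mean(),P
E
python3 - <<'E'
from h import *
for n in("top0","scene0"):
    r,s,z,P=rect(n+".npz"); print(n,r,s,z); print(cv2.boxPoints(r))
p,d,W=cloud("top0.npz")
for u,v in[(320,200),(242,150),(242,205),(245,180),(279,184),(254,258),(393,256),(388,158),(388,190),(190,190),(473,195),(270,147),(270,210)]: print(u,v,W[v,u].round(3))
# shelf: brown at z .09
hsv=cv2.cvtColor(p,cv2.COLOR_RGB2HSV)
for lo,hi in((.08,.1),(.097,.11)):
    m=(hsv[...,1]>60)&(W[...,2]>lo)&(W[...,2]<hi)&(d>0)&(W[...,0]>.3)
    m[:, :200]=0;m[:,430:]=0
    print(m.sum(),W[m][:,:2].min(0),W[m][:,:2].max(0)); rr=cv2.minAreaRect(W[m][:,:2].astype(np.float32)); print(rr,cv2.boxPoints(rr))
cv2.imwrite("pics/crop0.png",cv2.resize(p[130:220,220:420,::-1],None,fx=4,fy=4,interpolation=2))
z=np.load("scene0.npz")["p"];cv2.imwrite("pics/crops0.png",cv2.resize(z[160:290,200:440,::-1],None,fx=3,fy=3,interpolation=2))
E
```

```text
top0 ((0.5571904182434082, 0.16506382822990417), (0.1012595146894455, 0.19956886768341064), 7.957920074462891) [ 252  168   56   33 1404] 0.09612919978984454
[[0.49323347 0.25687787]
 [0.520863   0.05923084]
 [0.6211474  0.07324979]
 [0.59351784 0.27089682]]
scene0 ((0.5603072643280029, 0.16532409191131592), (0.10353574901819229, 0.19977247714996338), 7.911871910095215) [ 333  203   73   34 1890] 0.09571948354753329
[[0.49528286 0.2571337 ]
 [0.5227815  0.05926284]
 [0.62533164 0.07351449]
 [0.59783304 0.27138534]]
320 200 [0.496 0.012 0.094]
242 150 [0.692 0.309 0.091]
242 205 [0.48  0.303 0.089]
245 180 [0.574 0.293 0.094]
279 184 [0.558 0.165 0.094]
254 258 [0.286 0.267 0.011]
393 256 [ 0.291 -0.267  0.005]
388 158 [ 0.625 -0.226  0.199]
388 190 [ 0.515 -0.225  0.181]
190 190 [0.544 0.512 0.057]
473 195 [ 0.521 -0.578  0.038]
270 147 [0.703 0.202 0.089]
270 210 [0.472 0.21  0.004]
7526 [ 0.45844104 -0.28674612] [0.71386498 0.3159136 ]
((0.5862762331962585, 0.014436572790145874), (0.6006080508232117, 0.23969130218029022), 88.22691345214844) [[ 0.45719618 -0.28201547]
 [ 0.69677275 -0.28943184]
 [ 0.7153563   0.31088862]
 [ 0.4757797   0.318305  ]]
380 [ 0.46430934 -0.28724778] [0.71303049 0.3078406 ]
((0.5870925188064575, 0.014068812131881714), (0.5955837368965149, 0.23700179159641266), 88.09549713134766) [[ 0.45876035 -0.27962032]
 [ 0.6956312  -0.28749678]
 [ 0.71542466  0.30775794]
 [ 0.47855383  0.3156344 ]]
```

View pics/crop0.png

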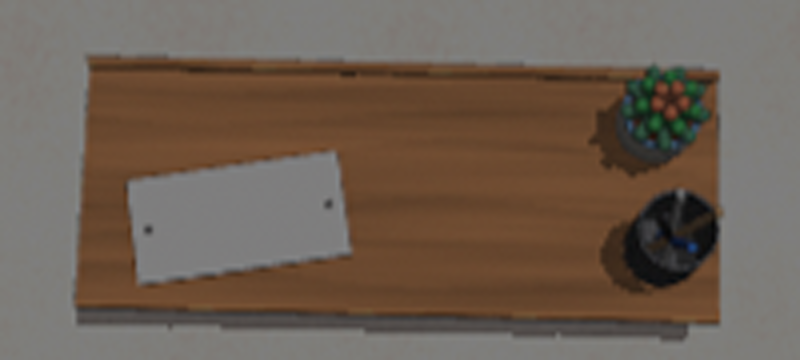

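View pics/crops0.png

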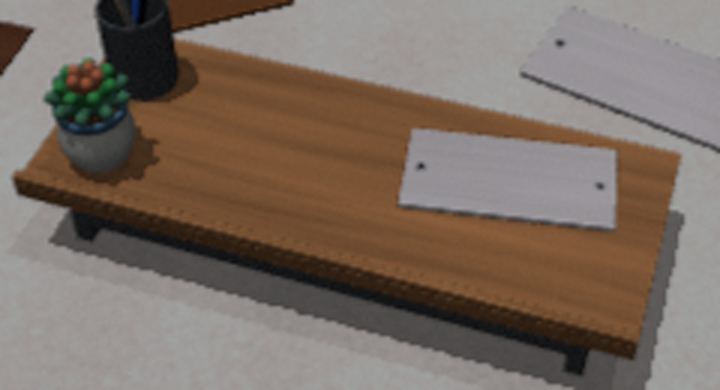

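The crop confirms the choice: the grey plate with two holes on the shelf measures 200 × 101 mm at z≈0.096. Both views agree on its centre, about (0.558, 0.165). Its long axis is about 9.7° counter-clockwise of the shelf's. The free end's midpoint is about (0.596, 0.315), and the shelf's y axis is about (0.031, 0.9995).

I'll lift first, then swing over to a point behind the plate.

>>> {"op": "move_arm", "data": {"series": [[0,0,-0.04,0],[0,0,-0.085,0],[0.01,-0.01,-0.13,-0.04],[0.04,-0.035,-0.16,-0.12],[0.075,-0.065,-0.17,-0.2],[0.11,-0.095,-0.17,-0.28],[0.145,-0.125,-0.17,-0.36],[0.18,-0.157,-0.17,-0.44],[0.215,-0.188,-0.17,-0.52],[0.25,-0.22,-0.17,-0.6],[0.285,-0.25,-0.17,-0.68],[0.32,-0.28,-0.17,-0.76],[0.355,-0.31,-0.17,-0.84],[0.39,-0.34,-0.17,-0.92],[0.425,-0.371,-0.17,-1.0],[0.46,-0.402,-0.17,-1.07],[0.495,-0.432,-0.17,-1.14],[0.52,-0.454,-0.17,-1.19],[0.537,-0.469,-0.17,-1.214],[0.537,-0.469,-0.17,-1.214]], "claw": 0.15}}

```text
time: 2.1
ee_pos: [0.5591, 0.0276, 0.3916]
eef_rot: [0.716, 0.698, 0.0, -0.001]
ft_force: [-0.0, 0.1, 0.3]
width: 0.0502
```

>>> {"op": "move_arm", "data": {"series": [[0,0,0.04,0],[0,0,0.08,0],[0,0,0.12,0],[0,0,0.16,0],[0,0,0.2,0],[0,0,0.235,0],[0,0,0.26,0],[0,0,0.275,0],[0,0,0.28,0],[0,0,0.28,0],[0,0,0.28,0]]}}

```text
time: 3.2
ee_pos: [0.5595, 0.024, 0.1138]
eef_rot: [0.718, 0.696, 0.001, 0.001]
ft_force: [-0.4, -1.1, 0.4]
width: 0.05
```

```bash
python3 - <<'E'
from bench import read_state, imaging, r
import cv2,numpy as np
for n in("scene","top"):
    p,d=imaging.camera(n); c=imaging.get_calibration(n)
    np.savez(f"{n}1.npz",p=p,d=d,K=c["camera_matrix"],R=c["R"],t=c["t"])
a=np.load("scene1.npz")["p"][130:290,200:440,::-1]
cv2.imwrite("pics/s1.png",cv2.resize(a,None,fx=3,fy=3,interpolation=2))
s=read_state(); print(s["time"],s["ee_pos"],s["eef_rot"],s["ft_force"],s["width"])
E
```

```text
3.3 [0.55947429 0.02407867 0.11384302] [7.18045804e-01 6.95995089e-01 6.61896497e-04 7.88608159e-04] [ 0.99743425 -0.01160462  0.5235142 ] 0.05029376836486826
```

View pics/s1.png

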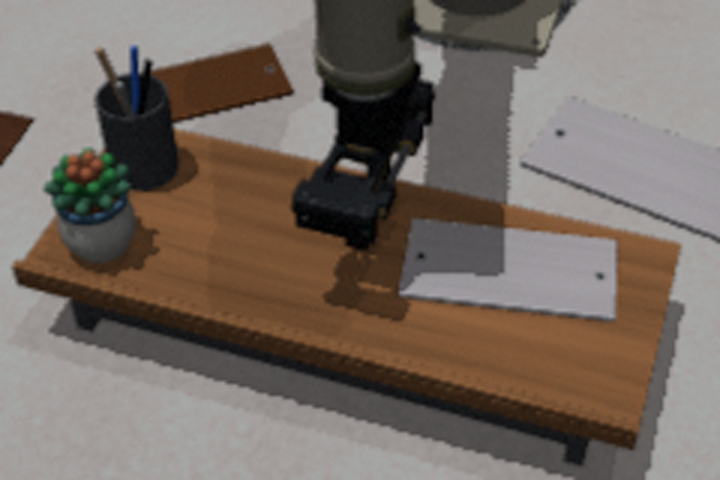

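The fingers hover behind the plate's back edge (crop 350,240; edge at 405,260), clear of the pot and the cup. I'll lower them to about 2 mm above the shelf.

>>> {"op": "move_arm", "data": {"series": [[0,0,0.008,0],[0,0,0.014,0],[0,0,0.018,0],[0,0,0.02,0],[0,0,0.021,0],[0,0,0.021,0]]}}

```text
time: 3.9
ee_pos: [0.5587, 0.0241, 0.0914]
eef_rot: [0.718, 0.696, -0.0, -0.0]
ft_force: [-0.6, -0.4, 0.4]
width: 0.0495
```

>>> {"op": "move_arm", "data": {"series": [[0.005,0,0,0],[0.01,0,0,0],[0.015,0,0,0],[0.02,0,0,0],[0.025,0,0,0],[0.03,0,0,0],[0.035,0,0,0],[0.04,0,0,0],[0.044,0,0,0],[0.048,0,0,0],[0.052,0,0,0],[0.056,0,0,0],[0.06,0,0,0],[0.064,0,0,0],[0.068,0,0,0],[0.072,0,0,0],[0.076,0,0,0],[0.08,0,0,0],[0.083,0,0,0],[0.085,0,0,0]]}}

```text
time: 5.9
ee_pos: [0.5613, 0.1094, 0.0915]
eef_rot: [0.718, 0.696, 0.0, 0.0]
ft_force: [-0.4, -3.1, 2.2]
width: 0.0502
```

```bash
cat > look.py <<'E'
import sys
from bench import read_state, imaging, r
from h import *
k=sys.argv[1]
for n in("scene","top"):
    p,d=imaging.camera(n); c=imaging.get_calibration(n)
    np.savez(f"{n}{k}.npz",p=p,d=d,K=c["camera_matrix"],R=c["R"],t=c["t"])
a=np.load(f"scene{k}.npz")["p"][130:290,200:460,::-1]
b=np.load(f"top{k}.npz")["p"][120:230,160:420,::-1]
cv2.imwrite(f"pics/l{k}.png",cv2.resize(np.vstack([a,b]),None,fx=2.2,fy=2.2,interpolation=2))
for n in("top","scene"):
    try:
        q,s,z,P=rect(f"{n}{k}.npz"); print(n,q,s,z); print(cv2.boxPoints(q).round(4).tolist())
    except Exception as e: print(e)
s=read_state(); print(s["time"],s["ee_pos"],s["eef_rot"],s["ft_force"],s["width"])
E
python3 look.py 2
```

```text
top ((0.5732953548431396, 0.24192850291728973), (0.16202928125858307, 0.0998293086886406), 89.62134552001953) [ 237  167   44   27 1034] 0.09607804580286353
[[0.5228000283241272, 0.16120000183582306], [0.6226999759674072, 0.16060000658035278], [0.6237000226974487, 0.32260000705718994], [0.5238999724388123, 0.32330000400543213]]
scene ((0.5752898454666138, 0.2219441533088684), (0.10359052568674088, 0.19855467975139618), 0.3238016963005066) [ 350  209   77   40 1901] 0.09575553586521908
[[0.5228999853134155, 0.32089999318122864], [0.5241000056266785, 0.12240000069141388], [0.6276000142097473, 0.12300000339746475], [0.6265000104904175, 0.3215000033378601]]
6.0 [0.56130263 0.10952963 0.09152112] [ 7.17850886e-01  6.96196865e-01  1.33437988e-04 -1.10244364e-04] [-0.67041887 -1.22390936  0.90145549] 0.04980771966624801
```

View pics/l2.png

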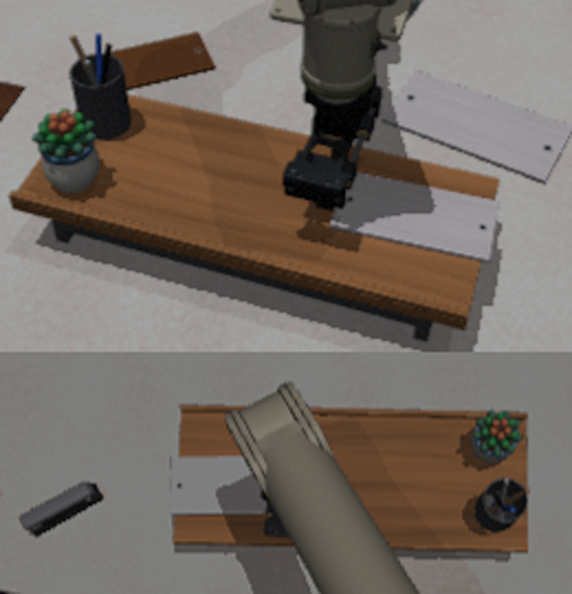

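The plate has turned nearly straight and the front edge is about 7 mm past the end (y≈0.322). The pot, cup and stapler haven't moved. I'll push on slowly and check the squareness again.

>>> {"op": "move_arm", "data": {"series": [[0.003,0,0,0],[0.006,0,0,0],[0.009,0,0,0],[0.012,0,0,0],[0.015,0,0,0],[0.018,0,0,0],[0.021,0,0,0],[0.024,0,0,0],[0.026,0,0,0],[0.028,0,0,0],[0.028,0,0,0]]}}

```text
time: 7.1
ee_pos: [0.5622, 0.1375, 0.0915]
eef_rot: [0.718, 0.696, 0.0, -0.0]
ft_force: [-0.2, -0.9, -1.0]
width: 0.0499
```

```bash
python3 look.py 3
```

```text
top ((0.5788582563400269, 0.26929086446762085), (0.16132816672325134, 0.10057266801595688), 87.09308624267578) [230 165  43  28 972] 0.09620988481068452
[[0.5245000123977661, 0.19130000472068787], [0.625, 0.18619999289512634], [0.6331999897956848, 0.3472999930381775], [0.5327000021934509, 0.352400004863739]]
scene ((0.5799870491027832, 0.24824577569961548), (0.19922301173210144, 0.1038149893283844), 87.51448059082031) [ 358  211   79   43 1912] 0.0956971169943134
[[0.5238000154495239, 0.1509999930858612], [0.6274999976158142, 0.14650000631809235], [0.6362000107765198, 0.34549999237060547], [0.5324000120162964, 0.3499999940395355]]
7.2 [0.56218312 0.13750934 0.09155183] [ 7.17852235e-01  6.96195426e-01  2.55510768e-04 -1.79004814e-04] [-0.07015973 -0.57263194  0.03211874] 0.050046053730023125
```

View pics/l3.png

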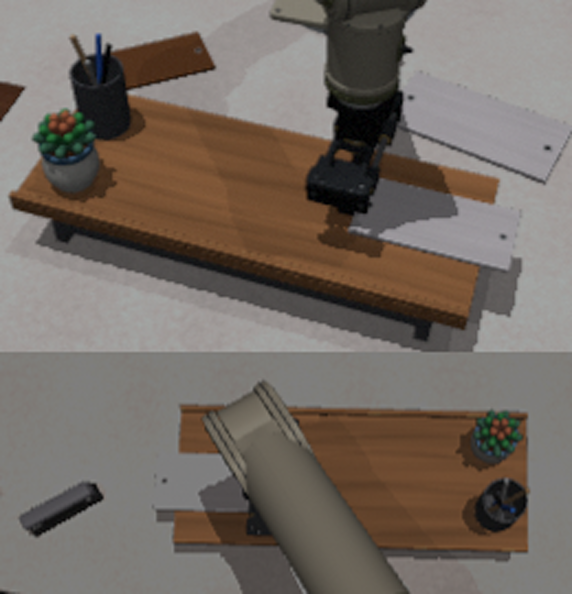

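Nearly there. The overhang is about 33 mm, so I want a finer relative measure of plate against shelf. I'll fit lines to the edges in both images.

```bash
cat > fine.py <<'E'
import sys
from h import *
k=sys.argv[1]
def line(f,k0,k1,h,get,n=40):
    # sub-pixel step between world segment a..b: search perpendicular for max gradient
    pass
def edge(f,a,b,h,half=.010,sat=False,n=60):
    z=np.load(f);p=z["p"];K,R,t=z["K"],z["R"],z["t"]
    img=cv2.cvtColor(p,cv2.COLOR_RGB2HSV)[...,1].astype(np.float32)
    a,b=np.array(a),np.array(b);d=(b-a)/np.linalg.norm(b-a);nn=np.array([d[1],-d[0]])
    o=np.linspace(-half,half,81);S=np.linspace(.05,.95,n)
    W=(a+S[:,None]*(b-a))[:,None]+o[None,:,None]*nn
    X=np.concatenate([W,np.full(W.shape[:2]+(1,),h)],-1)@R.T+t
    q=X@K.T;uv=(q[...,:2]/q[...,2:]).astype(np.float32)
    v=cv2.remap(img,uv[...,0],uv[...,1],cv2.INTER_LINEAR)
    v=cv2.GaussianBlur(v,(0,0),6,borderType=cv2.BORDER_REPLICATE)
    g=np.abs(np.gradient(v,axis=1));i=g.argmax(1);ok=(g.max(1)>.4*np.median(g.max(1)))&(i>4)&(i<76)
    P=(a+S[:,None]*(b-a))+o[i][:,None]*nn;P=P[ok]
    for _ in range(3):
        vx,vy,x,y=cv2.fitLine(P.astype(np.float32),cv2.DIST_HUBER,0,.001,.001).ravel()
        r=abs((P[:,0]-x)*vy-(P[:,1]-y)*vx);P=P[r<max(.002,2*np.median(r))]
    return np.array([vx,vy])*np.sign(np.array([vx,vy])@d),np.array([x,y]),len(P),r.std()
def ang(d): return np.degrees(np.arctan2(-d[0],d[1]))
E
python3 - <<'E'
from fine import *
for c in("top","scene"):
    f0=c+"0.npz"; off=.003 if c=="scene" else 0
    print(c)
    fe=edge(f0,(.476,.3165),(.715,.3095),.09); print(" free end",fe)
    ne=edge(f0,(.457,-.28),(.476,.317),.09); print(" near edge",ang(ne[0]),ne)
    f=c+"3.npz"
    for a,b,nm in(((.5235,.165),(.5325,.351),"lowx"),((.627,.147+.08*(c=="top")),(.634,.346),"highx"),((.5325,.351),(.635,.3465),"front")):
        e=edge(f,a,b,.096); print(" ",nm,ang(e[0]),e)
        if nm=="front":
            n=np.array([-fe[0][1],fe[0][0]]); n*=np.sign(n[1]); print("  overhang",(e[1]-fe[1])@n,"fe ang",ang(n),"front normal",ang(np.array([-e[0][1],e[0][0]])))
E
```

```text
Traceback (most recent call last):
  File "fine.py", line 3, in <module>
    k=sys.argv[1]
      ~~~~~~~~^^^
IndexError: list index out of range
```

```bash
sed -i '/^k=sys/d;/^def line/,/pass/d' fine.py
cat > meas.py <<'E'
import sys
from fine import *
k=sys.argv[1]; T=[float(v) for v in sys.argv[2:]]  # rough centre x,y, angle deg
cx,cy,th=T; th=np.radians(th); ey=np.array([-np.sin(th),np.cos(th)]); ex=np.array([ey[1],-ey[0]]); C=np.array([cx,cy])
pt=lambda a,b: tuple(C+a*ex+b*ey)
for c in("top","scene"):
    f0=c+"0.npz"; print(c)
    fe=edge(f0,(.476,.3165),(.715,.3095),.09); n=np.array([-fe[0][1],fe[0][0]]); n*=np.sign(n[1])
    ne=edge(f0,(.457,-.28),(.476,.317),.09)
    print(" shelf: end ang %.2f near %.2f"%(ang(n),ang(ne[0])), fe[1],fe[2:],ne[2:])
    f=f"{c}{k}.npz"
    lo=-.02 if c=="top" and k!="F" else -.095
    for a,b,nm in((pt(-.05,lo),pt(-.05,.1),"lowx"),(pt(.05,lo+.04*(k!="F")),pt(.05,.1),"highx"),(pt(-.05,.1),pt(.05,.1),"front")):
        e=edge(f,a,b,.096 if c=="top" else .096); print("  %s ang %.2f n=%d sd=%.5f"%(nm,ang(e[0]),*e[2:]),e[1])
        if nm=="front":
            # overhang at plate mid
            print("  overhang %.4f  front normal ang %.2f"%((e[1]-fe[1])@n,ang(np.array([-e[0][1],e[0][0]]))))
E
python3 meas.py 3 .580 .249 -2.5
```

```text
top
 shelf: end ang -1.76 near -1.79 [0.5860181  0.31317768] (60, np.float64(5.368622936011601e-05)) (60, np.float64(0.00013190074509289196))
  lowx ang -3.60 n=48 sd=0.00017 [0.52675426 0.26516166]
  highx ang -1.53 n=37 sd=0.00004 [0.62973416 0.29454857]
  front ang -93.35 n=52 sd=0.00035 [0.5848333  0.34920955]
  overhang 0.0360  front normal ang -3.35
scene
 shelf: end ang -1.48 near -1.79 [0.58166075 0.31390554] (60, np.float64(0.0001130261668919992)) (57, np.float64(7.044784887941146e-05))
  lowx ang -1.95 n=52 sd=0.00005 [0.5281967  0.24185452]
  highx ang -2.23 n=50 sd=0.00006 [0.63285583 0.2573804 ]
  front ang -88.35 n=51 sd=0.00050 [0.5854484 0.3493078]
  overhang 0.0355  front normal ang 1.65
```

Shelf angle is −1.79° and the plate's long edges are about −2.0° (scene view), so it is now square. The overhang is about 35 mm, so I'll push 10 mm more, then back off and rise.

>>> {"op": "move_arm", "data": {"series": [[0.002,0,0,0],[0.004,0,0,0],[0.006,0,0,0],[0.008,0,0,0],[0.009,0,0,0],[0.01,0,0,0],[0.01,0,0,0],[0.01,0,0,0]]}}

```text
time: 8.0
ee_pos: [0.5625, 0.1472, 0.0916]
eef_rot: [0.718, 0.696, 0.0, -0.0]
ft_force: [0.3, -1.5, 0.7]
width: 0.0502
```

>>> {"op": "move_arm", "data": {"series": [[-0.004,0,0,0],[-0.012,0,0,0],[-0.025,0,0,0],[-0.035,0,-0.005,0],[-0.045,0,-0.025,0],[-0.055,0,-0.06,0],[-0.07,0,-0.1,0],[-0.1,0,-0.14,0],[-0.14,0,-0.17,0],[-0.18,0,-0.19,0],[-0.2,0,-0.2,0],[-0.2,0,-0.2,0]]}}

```text
time: 9.2
ee_pos: [0.5565, -0.0579, 0.2934]
eef_rot: [0.72, 0.694, 0.0, 0.002]
ft_force: [0.6, 0.4, -1.2]
width: 0.05
```

```bash
python3 look.py 4; python3 meas.py 4 .580 .259 -1.9
```

```text
top ((0.5785444974899292, 0.2581961750984192), (0.20174464583396912, 0.10112684220075607), 87.6146469116211) [ 227  165   55   28 1403] 0.09638236776446238
[[0.5238000154495239, 0.15950000286102295], [0.6248999834060669, 0.15530000627040863], [0.6333000063896179, 0.35690000653266907], [0.5321999788284302, 0.3610999882221222]]
scene ((0.5809996128082275, 0.2578362226486206), (0.19832657277584076, 0.10396136343479156), 88.00299835205078) [ 362  211   78   44 2044] 0.09565340738349302
[[0.525600016117096, 0.16050000488758087], [0.6294999718666077, 0.15690000355243683], [0.6363999843597412, 0.35510000586509705], [0.5325000286102295, 0.3587999939918518]]
9.3 [ 0.55610242 -0.05335296  0.29171846] [7.18394274e-01 6.95636132e-01 1.79526563e-04 8.50460035e-05] [ 0.08076171  1.15170197 -0.14794392] 0.05023951194850165
top
 shelf: end ang -1.76 near -1.79 [0.5860181  0.31317768] (60, np.float64(5.368622936011601e-05)) (60, np.float64(0.00013190074509289196))
  lowx ang -3.36 n=44 sd=0.00023 [0.5287383  0.29870787]
  highx ang -1.75 n=35 sd=0.00008 [0.62986857 0.29869723]
  front ang -92.51 n=60 sd=0.00029 [0.5822284  0.35838076]
  overhang 0.0451  front normal ang -2.51
scene
 shelf: end ang -1.48 near -1.79 [0.58166075 0.31390554] (60, np.float64(0.0001130261668919992)) (57, np.float64(7.044784887941146e-05))
  lowx ang -2.03 n=49 sd=0.00011 [0.5284791  0.24565084]
  highx ang -2.21 n=46 sd=0.00007 [0.6330133 0.2615378]
  front ang -91.60 n=39 sd=0.00080 [0.5970658  0.35936436]
  overhang 0.0458  front normal ang -1.60
```

View pics/l4.png

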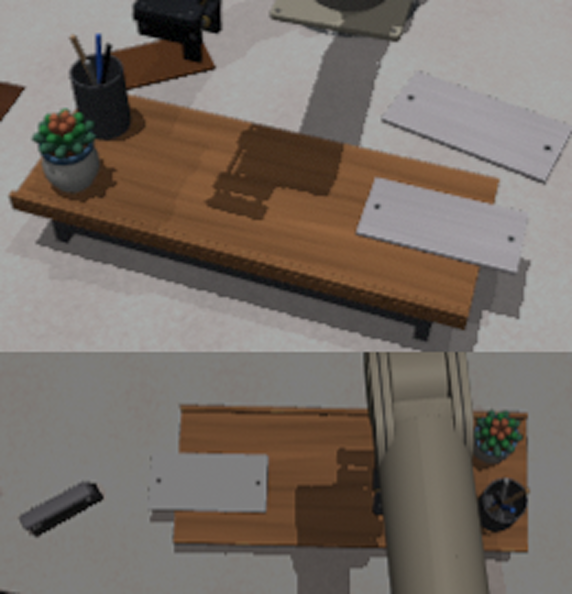

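The plate lies flat with about 45 mm sticking out, and the arm is clear. As a cross-check I'll fit the back edge, which stands out sharply against the wood, and compare the other objects before and after.

```bash
python3 - <<'E'
from fine import *
for c,C in(("top",(.579,.258)),("scene",(.581,.258))):
    th=np.radians(-1.9);ey=np.array([-np.sin(th),np.cos(th)]);ex=np.array([ey[1],-ey[0]]);C=np.array(C)
    pt=lambda a,b:tuple(C+a*ex+b*ey)
    fe=edge(c+"0.npz",(.476,.3165),(.715,.3095),.09);n=np.array([.031,.9995])
    b=edge(c+"4.npz",pt(-.05,-.1),pt(.05,-.1),.096); print(c,"back normal",ang(b[0])+90,b[2:],"overhang",.2+(b[1]-fe[1])@n)
    for a,nm in((-.05,"low"),(.05,"high")):
        e=edge(c+"4.npz",pt(a,-.1),pt(a,.055),.096);print(nm,ang(e[0]),e[2:])
for c,bx in(("scene",[(205,150,265,220),(465,240,530,280),(140,165,170,200)]),("top",[(370,140,405,205),(160,170,215,210),(460,175,490,215)])):
    A,B=[np.load(c+k+".npz")["p"].astype(int) for k in"04"]
    for x0,y0,x1,y1 in bx: print(c,(x0,y0),(abs(A-B)[y0:y1,x0:x1].max(-1)>25).sum())
E
```

```text
top back normal -1.6345564411779634 (60, np.float64(0.00024637511971370386)) overhang 0.043511849552392956
low -1.6134862212422874 (60, np.float64(0.00036949313211741074))
high -1.0049232254092775 (60, np.float64(4.737520039756189e-05))
scene back normal -1.8513353669544443 (60, np.float64(9.699117052538874e-05)) overhang 0.04407943751662971
low -1.899971766787047 (60, np.float64(6.908182163722211e-05))
high -2.0652075308314886 (60, np.float64(4.467809596476548e-05))
scene (205, 150) 0
scene (465, 240) 0
scene (140, 165) 0
top (370, 140) 337
top (160, 170) 0
top (460, 175) 0
```

```bash
python3 -c "
from bench import r,read_state
s=read_state();print(s['time'],s['ft_force']);print(r.close_job())"
```

```text
9.3 [ 0.08076171  1.15170197 -0.14794392]
the job is handed in; nothing more can be done
None
```

The plate now lies flat and straight along the shelf, with about 45 mm of it past the free end. I pushed its back edge with two partly open fingertips, which turned it square as it slid. I then backed off, raised the arm clear and handed the job in at 9.3 s.

- **Overhang:** fits to the front edge gave 45.1 and 45.8 mm, and fits to the back edge gave 43.5 and 44.1 mm. The true value is therefore about 44.5 ± 1 mm.
- **Straightness:** the shelf lies at −1.8°. The scene camera's fits to the plate's long and back edges gave −1.85° to −2.1°, so the plate is within about 0.3°. The top camera's edge fits are coarser and scattered from −1.0° to −3.4°, and I gave them less weight.
- **Flatness:** the plate's top measured 0.096 m, which is the height it has when lying flat on the shelf.
- **Other objects:** the scene images show no change around the pot, pen cup, stapler or mouse. In the last top view the arm partly covered the pot and pen cup area, so that view could not confirm those two.
- **Forces:** the wrist force readings I took while pushing stayed below about 4 N.

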